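# Put the three terracotta forms back on their own boards

## Task

The three terracotta forms stand on one another's boards. Put each on the middle of the board that has the shape of its own foot - the bottle vase on the round board, the obelisk on the square board, the arch on the oblong board - upright, with the obelisk and the arch turned square to their boards' edges. The empty six-sided board is the free spot to park a form on meanwhile: never put a form down on the table itself or tip one over, and leave the jar and the cup standing where they are.

Things in the scene. Friction and masses are not known exactly. Their poses are not given: they have to be found in the camera images.
- vase: Bottle-shaped vase, round foot 58 mm across, belly 68 mm across at 30 mm height, sloping in to a straight round neck 38 mm across from 73 to 116 mm height (its flat top; the dark mouth is only a shallow mark). Best gripped by the neck. Loose, solid, fired terracotta, about 0.25 to 0.55 kg. Origin at the centre of its foot's underside, z up along its axis.
- obelisk: Obelisk: square foot 64 x 64 mm and 16 mm high, a 48 mm square step to 24 mm height, a straight square shaft 36 x 36 mm up to 100 mm height, then a stepped point to 120 mm. Best gripped by the shaft, on two opposite faces. Loose, solid, fired terracotta, about 0.25 to 0.55 kg. Origin at the centre of its foot's underside, z up; x and y square to its sides.
- arch: Arch: oblong foot 104 mm (x) x 44 mm (y) and 14 mm high, two pillars with a gap between, and a solid straight beam 96 mm (x) x 34 mm (y) across the top from 74 to 110 mm height. Best gripped by the middle of the beam across its 34 mm thickness (along y). Loose, solid, fired terracotta, about 0.25 to 0.55 kg. Origin at the centre of its foot's underside, z up; x along its length.
- round_board: Round board, 150 mm across. Fixed to the table, which it lies flat on; pale plywood, 18 mm thick, its top empty or carrying one form. Origin at the centre of its underside (18 mm below its top), z up.
- square_board: Square board, 130 x 130 mm. Fixed to the table, which it lies flat on; pale plywood, 18 mm thick, its top empty or carrying one form. Origin at the centre of its underside (18 mm below its top), z up; x and y square to its edges.
- oblong_board: Oblong board, 170 mm (x) x 90 mm (y). Fixed to the table, which it lies flat on; pale plywood, 18 mm thick, its top empty or carrying one form. Origin at the centre of its underside (18 mm below its top), z up; x along its length.
- hex_board: Six-sided board, 140 mm across the flats, empty at the start: the free spot. Fixed to the table, which it lies flat on; pale plywood, 18 mm thick, its top empty or carrying one form. Origin at the centre of its underside (18 mm below its top), z up.
- jar: Bystander: small glass jar with a black lid, 44 mm across, 60 mm high, loose. Origin at the centre of its underside.
- cup: Bystander: open white ceramic cup without a handle, 50 mm across, 65 mm high, loose. Origin at the centre of its underside.
Mind the look-alikes: they are no part of the job. Leave any turquoise look-alike of the arch alone.

How it is judged (in metres and radians):
On the way:
1. a form is parked on the six-sided board, upright and let go (((horizontal distance between vase and hex_board below 0.04 m and z of vase in the frame of hex_board between 0.013 and 0.023 m and angle between vase's own z axis and vertical below 0.1 rad and linear speed of vase below 0.02 m/s and contact force between the fingers and vase below 0.1 N) or (horizontal distance between obelisk and hex_board below 0.04 m and z of obelisk in the frame of hex_board between 0.013 and 0.023 m and angle between obelisk's own z axis and vertical below 0.1 rad and linear speed of obelisk below 0.02 m/s and contact force between the fingers and obelisk below 0.1 N) or (horizontal distance between arch and hex_board below 0.04 m and z of arch in the frame of hex_board between 0.013 and 0.023 m and angle between arch's own z axis and vertical below 0.1 rad and linear speed of arch below 0.02 m/s and contact force between the fingers and arch below 0.1 N))), for 0.2 s.
At the end, for the whole second after the job is handed in: Vase on the round, obelisk on the square, arch on the oblong board: each upright, at rest on the top, let go, within 15 mm of the centre; obelisk and arch within 0.2 rad of square to the edges (any quarter turn of the obelisk, either way round for the arch) (horizontal distance between vase and round_board below 0.015 m and z of vase in the frame of round_board between 0.013 and 0.023 m and angle between each of vase, obelisk, arch's own z axis and vertical below 0.1 rad and linear speed of each of vase, obelisk, arch below 0.02 m/s and angular speed of each of vase, obelisk, arch below 0.2 rad/s and horizontal distance between obelisk and square_board below 0.015 m and z of obelisk in the frame of square_board between 0.013 and 0.023 m and horizontal distance between arch and oblong_board below 0.015 m and z of arch in the frame of oblong_board between 0.013 and 0.023 m and angle between the x axis of arch and the x axis of oblong_board, either way round below 0.2 rad and (angle between the x axis of obelisk and the x axis of square_board, either way round below 0.2 rad or angle between the x axis of obelisk and the y axis of square_board, either way round below 0.2 rad)); the robot touches nothing.
It fails at once if a form is tipped over (angle between any of vase, obelisk, arch's own z axis and vertical above 0.6 rad).
It fails at once if a form is put down on the table top (height (world z) of any of vase, obelisk, arch below 0.009 m).
It fails at once if the jar is pushed away or knocked over (distance of jar from where it was at the start of the episode above 0.03 m or angle between jar's own z axis and vertical above 0.4 rad).
It fails at once if the cup is pushed away or knocked over (distance of cup from where it was at the start of the episode above 0.03 m or angle between cup's own z axis and vertical above 0.4 rad).
It also fails if it takes over 115 s, if anything falls off the work surface, if the arm or the gripper's body presses on something with over 40 N, if the wrist force passes 120 N, or if a joint passes its speed limit or range.

## Robot

A 7-joint arm with a two-finger parallel gripper is mounted at the origin on the work surface. World frame = base frame: x ahead of the robot, y to its left, z up, the work surface at z = 0. Lengths are in mm, angles in rad, forces in N, time in s.
With the tool pointing down it reaches from about 400 to 900 mm from the base axis. Payload 5.6 kg.
Tool frame: the origin (TCP) lies midway between the tips of the shut fingers; the grasp point (between the pads) lies 19 mm behind it; x points along the fingers, y is the direction in which the jaws open and shut, and the axes are right-handed (so a half turn about x gives the same grasp; the last joint's range is limited). The gripper opens to 92 mm and grips with 3 to 60 N. Pads are 20 mm wide; open, the fingers measure 128 mm over their backs; the gripper's body (75 mm by 189 mm) begins 69 mm behind the grasp point.
Start: joints at [1.166, 0.468, -0.012, 1.603, 0.006, 1.071, -0.056], TCP at [230.032, -607.943, 214.592] pointing down, gripper open.
Joint ranges: [-2.53, 2.53], [-0.31, 2.02], [-1.57, 1.55], [0.28, 2.44], [-1.29, 4.43], [0.15, 1.84], [-2.92, 2.92]. Speed limits (rad/s): [2.57, 2.57, 3.14, 3.14, 3.14, 3.14, 3.14].

## Interface

Orientations are given as a rotation vector (axis times angle).
In Python, from cell import robot, grip, kin, viewer gives the robot as it stands. Calls block until the motion is done:
- robot.movep(position, orientation): joint-space move of the TCP to a pose.
- robot.servo_line(position, feed=150, rotation=None): straight line of the TCP; rotation=None keeps the orientation; feed is the mean speed in mm/s.
- robot.goto_joints(angles): joint-space move.
- grip(opening, newtons=None): opening from 0.0 (shut) to 1.0 (fully open); newtons is the grip in N (None keeps the last); returns when the fingers have stopped.
- robot.hold(seconds).
- kin.ik(position, orientation): joint angles nearest the present ones, or None.
- robot.observe(): the state.
- viewer.read_camera(name): name is "scene" or "top"; returns the picture (480x640x3 uint8, red, green, blue); there is no depth.
- viewer.camera_info(name): a dict with "camera_matrix" (3x3 intrinsics, pixels), "k1" (the pictures are not rectified: a ray, as slopes to the right and down, at radius r is drawn at 1 + k1 r^2 times it, then the intrinsics apply), "R" (3x3) and "t" (3): a world point X has camera coordinates R X + t. Camera axes: x right, y down, z forward; pixel columns grow to the right and rows downward; lengths in mm; the calibration is good to about 2 mm. A picture is of the moment at which its call begins. camera_info takes no time and is no camera call.
A pose or a line that the arm cannot do raises robot.IKError and nothing moves.
- robot.job_done(): hands the job in, once; it reports no verdict.
Trained networks look in the newest picture that a camera, given by its name, has taken for a name from the list of things; names that differ only in an ending like _2 or _b are one class to them, and where a whole thing is asked for, a point or a joint stands for the part that bears it (a point fixed in the world has none). Each returns a list of dicts, best first, with "confidence" (0 to 1); they miss things now and then, are a little off and sometimes report something else, mostly with a low value. They report only what shows in the picture. A call takes as long as a camera call. They do not tell look-alikes from the thing itself.
- viewer.silhouettes(name, camera): "mask" (480x640 bool, what is visible of it).
- viewer.pinpoint(name, camera): "at" ([x, y, z] in mm, in the coordinates of the camera as it stood for that picture, good to about 4 mm: a listed point, or the origin of a listed thing).
The state is a dict: "t": time; "joints": joint angles; "joint_velocities": joint speeds; "joint_torque": joint torques, N m; "tcp_pos": TCP position; "tcp_rot": TCP orientation; "contact_force": force on the tool from outside, world axes, zero at the start; "wrist_torque": the same for the moment, N m; "grip_width": opening from 0.0 (shut) to 1.0 (fully open).
Only numpy, scipy, OpenCV 4.12 (cv2) and the standard library are available. Lean on these libraries where they do the work, as an engineer would, in place of code of your own. Each camera call takes 0.05 s, during which the arm holds its last target.

## Working session

There is one attempt and no reset: what is moved stays moved. The work goes in short steps, each a Python script; the robot and the scene stay as the last script left them, time stands still between calls to the robot, and variables do not carry over. Pictures are saved under pics/ and viewed, and the job is handed in when it is done.

```bash
ls; mkdir -p pics; python3 - <<'E'
from cell import robot,grip,kin,viewer
import cv2,numpy as np
for c in ("scene","top"):
    im=viewer.read_camera(c); cv2.imwrite(f"pics/{c}0.png",im[:,:,::-1])
    print(c,viewer.camera_info(c))
    i=viewer.camera_info(c);R=np.array(i["R"]);t=np.array(i["t"])
    for n in ["vase","obelisk","arch","round_board","square_board","oblong_board","hex_board","jar","cup"]:
        for d in viewer.pinpoint(n,c):
            print(n,round(d["confidence"],2),np.round(R.T@(np.array(d["at"])-t),0))
s=robot.observe();print(s["t"],s["tcp_pos"],s["tcp_rot"],s["grip_width"])
E
```

```text
pics
scene {'camera_matrix': array([[476.96088909,   0.        , 316.50291033],
       [  0.        , 476.96088909, 239.33000561],
       [  0.        ,   0.        ,   1.        ]]), 'k1': -0.08890535730658926, 'R': array([[ 0.84052507,  0.54176249,  0.00331903],
       [ 0.45338561, -0.70003147, -0.55172225],
       [-0.29657899,  0.46524118, -0.83402131]]), 't': array([-451.99331461, -278.11174934, 1077.16191379])}
vase 0.84 [459.  83.  19.]
obelisk 0.95 [626. 253.  17.]
arch 0.9 [628. -75.  22.]
arch 0.9 [ 755. -377.    2.]
round_board 0.65 [622. -72.  -2.]
square_board 0.58 [461.  85.  -0.]
oblong_board 0.57 [622. 259.   2.]
hex_board 0.61 [ 476. -243.   -1.]
jar 0.88 [465. -78.   6.]
cup 0.74 [631.  89.   1.]
cup 0.59 [457.  83.  20.]
top {'camera_matrix': array([[500.08283086,   0.        , 327.20811616],
       [  0.        , 500.08283086, 241.41584696],
       [  0.        ,   0.        ,   1.        ]]), 'k1': -0.058903364733969094, 'R': array([[ 0.01515228, -0.99988451, -0.00117544],
       [-0.9976237 , -0.01503898, -0.06723674],
       [ 0.0672113 ,  0.00219144, -0.99773636]]), 't': array([-44.06541656, 593.85525666, 983.16938562])}
vase 0.97 [464.  86.  18.]
vase 0.28 [628. -80.  19.]
obelisk 0.81 [625. 254.  19.]
arch 0.9 [ 757. -374.   -4.]
arch 0.57 [631. -80.  17.]
round_board 0.78 [621. -78.  -2.]
square_board 0.87 [463.  81.   2.]
oblong_board 0.67 [623. 251.   1.]
hex_board 0.81 [ 473. -248.    4.]
jar 0.93 [462. -82.   2.]
cup 0.84 [632.  89.  -0.]
1.0 [ 230.04847953 -607.91213467  214.58498219] [ 2.02420565  0.3701697  -2.02421629] 0.9990863770185406
```

View pics/scene0.png

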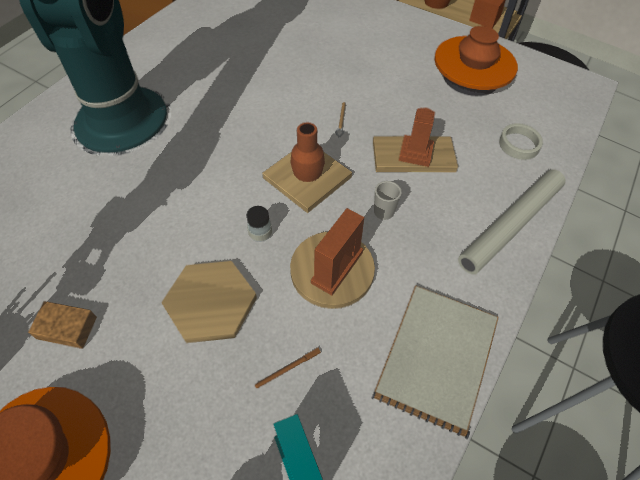

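View pics/top0.png

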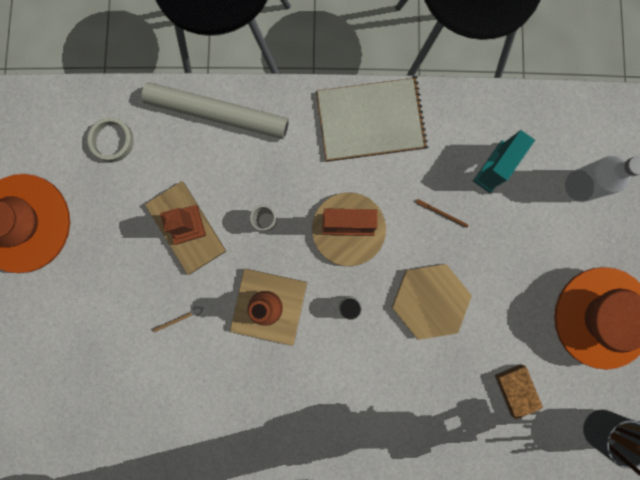

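```bash
cat > h.py <<'E'
from cell import robot,grip,kin,viewer
import cv2,numpy as np
from scipy.optimize import minimize
from scipy.spatial.transform import Rotation as Rot
def proj(c,X):
    i=viewer.camera_info(c);C=np.asarray(X,float)@np.array(i["R"]).T+np.array(i["t"])
    s=C[:,:2]/C[:,2:];s=s*(1+i["k1"]*(s**2).sum(1,keepdims=True));K=i["camera_matrix"]
    return s*[K[0,0],K[1,1]]+K[:2,2]
def rect(a,b): return np.array([[a,b],[-a,b],[-a,-b],[a,-b]])/2.
def circ(d,n=40,o=0):
    a=np.arange(n)*2*np.pi/n+o;return np.c_[np.cos(a),np.sin(a)]*d/2
def pr(p,z0,z1,q=None):
    q=p if q is None else q
    return np.vstack([np.c_[p,np.full(len(p),z0)],np.c_[q,np.full(len(q),z1)]])
P=dict(vase=[pr(circ(58),0,30,circ(68)),pr(circ(68),30,73,circ(38)),pr(circ(38),73,116)],
 obelisk=[pr(rect(64,64),0,16),pr(rect(48,48),16,24),pr(rect(36,36),24,100),pr(rect(28,28),100,110),pr(rect(16,16),110,120)],
 arch=[pr(rect(104,44),0,14),pr(rect(96,34),74,110)]+[pr(rect(22,34)+[s*37,0],14,74) for s in(-1,1)],
 round_board=[pr(circ(150),0,18)],square_board=[pr(rect(130,130),0,18)],oblong_board=[pr(rect(170,90),0,18)],
 hex_board=[pr(circ(140/np.cos(np.pi/6),6),0,18)],jar=[pr(circ(44),0,60)],cup=[pr(circ(50),0,65)])
S=4
def render(c,n,x,y,yaw,z):
    m=np.zeros((480*S//2,640*S//2),np.uint8);r=Rot.from_euler('z',yaw).as_matrix()
    for p in P[n]:
        u=proj(c,p@r.T+[x,y,z])*S/2
        cv2.fillConvexPoly(m,cv2.convexHull(np.round(u*16).astype(np.int32)),1,shift=4)
    return m
def getmask(n,c,near):
    best=None
    for d in viewer.silhouettes(n,c):
        m=d["mask"].astype(np.uint8);ys,xs=np.nonzero(m)
        if len(xs)==0: continue
        e=np.hypot(*(np.array([xs.mean(),ys.mean()])-near))
        if e<25 and (best is None or d["confidence"]>best[0]): best=(d["confidence"],m)
    return None if best is None else best[1]
def fit(n,x,y,z,cams=("scene","top"),yaws=(0,),masks=None,blank=None):
    ms={}
    for c in cams:
        m=getmask(n,c,proj(c,np.array([[x,y,z+(9 if 'board' in n else 50)]]))[0])
        if m is None: print(n,c,"no mask");continue
        if 'board' in n:
            h=cv2.convexHull(np.argwhere(m)[:,::-1].astype(np.int32));m=np.zeros_like(m);cv2.fillConvexPoly(m,h,1)
        ms[c]=cv2.resize(m,None,fx=S/2,fy=S/2,interpolation=cv2.INTER_NEAREST)
    def cost(v):
        return sum((render(c,n,v[0],v[1],v[2],z)!=m).sum()/m.sum() for c,m in ms.items())
    best=None
    for y0 in yaws:
        r=minimize(cost,[x,y,y0],method="Nelder-Mead",options=dict(initial_simplex=[[x,y,y0],[x+8,y,y0],[x,y+8,y0],[x,y,y0+.3]],xatol=.05,fatol=1e-4))
        if best is None or r.fun<best.fun: best=r
    return best.x,best.fun,ms
def down(jaw):  # tool x down, tool y (jaws) at angle jaw in the plane
    yv=np.array([np.cos(jaw),np.sin(jaw),0]);xv=np.array([0,0,-1.])
    return Rot.from_matrix(np.c_[xv,yv,np.cross(xv,yv)]).as_rotvec()
E
python3 - <<'E'
from h import *
print(Rot.from_rotvec(robot.observe()["tcp_rot"]).as_matrix().round(2))
G=dict(vase=(462,84,18),obelisk=(625,253,18),arch=(629,-78,18),round_board=(621,-76,0),square_board=(462,83,0),oblong_board=(622,254,0),hex_board=(475,-246,0))
ov={c:viewer.read_camera(c)[:,:,::-1].copy() for c in("scene","top")}
ov={c:cv2.resize(v,None,fx=2,fy=2) for c,v in ov.items()}
for n,(x,y,z) in G.items():
    ya=(0,) if n in('vase','round_board') else (-1.2,-.6,0,.6,1.2)
    for cams in(("scene","top"),("scene",),("top",)):
        v,f,ms=fit(n,x,y,z,cams,ya)
        print(n,cams,np.round(v,2),round(f,3))
        if len(cams)==2:
            for c in ov:
                k,_=cv2.findContours(render(c,n,*v,z),cv2.RETR_LIST,cv2.CHAIN_APPROX_NONE);cv2.drawContours(ov[c],k,-1,(255,255,0) if z else (0,255,0),1)
cv2.imwrite("pics/ovs.png",ov["scene"][180:720,300:1000]);cv2.imwrite("pics/ovt.png",ov["top"][300:740,240:1000])
E
```

```text
[[-0.    0.35 -0.94]
 [-0.   -0.94 -0.35]
 [-1.   -0.    0.  ]]
vase ('scene', 'top') [4.6119e+02 8.3700e+01 2.1000e-01] 0.13
vase ('scene',) [ 4.6058e+02  8.6290e+01 -4.0000e-02] 0.062
vase ('top',) [4.6094e+02 8.2990e+01 9.0000e-02] 0.039Traceback (most recent call last):
  File "<stdin>", line 9, in <module>
  File "h.py", line 47, in fit
    r=minimize(cost,[x,y,y0],method="Nelder-Mead",options=dict(initial_simplex=[[x,y,y0],[x+8,y,y0],[x,y+8,y0],[x,y,y0+.3]],xatol=.05,fatol=1e-4))
    res = _minimize_neldermead(fun, x0, args, callback, bounds=bounds,
                               **options)
    fsim[j] = func(sim[j])
              ~~~~^^^^^^^^
    fx = function(np.copy(x), *(wrapper_args + args))
  File "h.py", line 44, in cost
    return sum((render(c,n,v[0],v[1],v[2],z)!=m).sum()/m.sum() for c,m in ms.items())
  File "h.py", line 44, in <genexpr>
    return sum((render(c,n,v[0],v[1],v[2],z)!=m).sum()/m.sum() for c,m in ms.items())
                ~~~~~~^^^^^^^^^^^^^^^^^^^^^^
  File "h.py", line 24, in render
    u=proj(c,p@r.T+[x,y,z])*S/2
      ~~~~^^^^^^^^^^^^^^^^^
  File "h.py", line 6, in proj
    i=viewer.camera_info(c);C=np.asarray(X,float)@np.array(i["R"]).T+np.array(i["t"])
ValueError: time passes only in moves, steps and waits
```

```bash
sed -i 's/i=viewer.camera_info(c);C=/i=CI[c];C=/; s/^def rect/CI={c:viewer.camera_info(c) for c in("scene","top")}\ndef rect/' h.py
python3 - <<'E'
from h import *
G=dict(vase=(462,84,18),obelisk=(625,253,18),arch=(629,-78,18),round_board=(621,-76,0),square_board=(462,83,0),oblong_board=(622,254,0),hex_board=(475,-246,0))
ov={c:viewer.read_camera(c)[:,:,::-1].copy() for c in("scene","top")}
ov={c:cv2.resize(v,None,fx=2,fy=2) for c,v in ov.items()}
for n,(x,y,z) in G.items():
    ya=(0,) if n in('vase','round_board') else (-1.2,-.6,0,.6,1.2)
    for cams in(("scene","top"),("scene",),("top",)):
        try: v,f,ms=fit(n,x,y,z,cams,ya)
        except Exception as e: print(n,cams,e);continue
        print(n,cams,np.round(v,2),round(f,3))
        if len(cams)==2:
            for c in ov:
                k,_=cv2.findContours(render(c,n,*v,z),cv2.RETR_LIST,cv2.CHAIN_APPROX_NONE);cv2.drawContours(ov[c],k,-1,(255,255,0) if z else (0,255,0),1)
cv2.imwrite("pics/ovs.png",ov["scene"][180:720,300:1000]);cv2.imwrite("pics/ovt.png",ov["top"][300:740,240:1000])
print(robot.observe()["t"])
E
```

```text
vase ('scene', 'top') [4.6082e+02 8.3510e+01 1.6000e-01] 0.129
vase ('scene',) [4.6102e+02 8.5600e+01 6.0000e-02] 0.063
vase ('top',) [4.6064e+02 8.2570e+01 2.3000e-01] 0.04
obelisk ('scene', 'top') [6.2425e+02 2.5018e+02 3.1000e-01] 0.124
obelisk ('scene',) [6.2363e+02 2.5150e+02 3.1000e-01] 0.074
obelisk ('top',) [624.09 250.02  -1.27] 0.043
arch ('scene', 'top') [629.77 -77.19   1.56] 0.092
arch ('scene',) [629.77 -75.81  -1.58] 0.029
arch ('top',) [629.73 -77.26   1.56] 0.051
round_board ('scene', 'top') [ 6.2013e+02 -7.7670e+01  1.8000e-01] 0.074
round_board ('scene',) [ 6.2062e+02 -7.7320e+01  2.0000e-01] 0.041
round_board ('top',) [ 6.1955e+02 -7.8440e+01  3.0000e-01] 0.024
square_board ('scene', 'top') [461.27  80.73  -1.77] 0.141
square_board ('scene',) [ 4.617e+02  8.290e+01 -2.000e-01] 0.099
square_board ('top',) [461.59  79.91   1.38] 0.023
oblong_board ('scene', 'top') [619.15 255.58  -2.56] 0.049
oblong_board ('scene',) [6.1966e+02 2.5595e+02 5.8000e-01] 0.023
oblong_board ('top',) [6.1859e+02 2.5482e+02 5.9000e-01] 0.023
hex_board ('scene', 'top') [ 4.7661e+02 -2.4595e+02 -3.6000e-01] 0.05
hex_board ('scene',) [ 476.35 -245.29    1.74] 0.016
hex_board ('top',) [ 4.7672e+02 -2.4688e+02 -3.6000e-01] 0.028
2.9
```

```bash
ls -la pics
```

```text
total 1484
drwxr-xr-x 2 agent agent   4096 Dec  7 02:20 .
drwxr-xr-x 3 agent agent   4096 Dec  7 02:19 ..
-rw-r--r-- 1 agent agent 375173 Dec  7 02:20 ovs.png
-rw-r--r-- 1 agent agent 313052 Dec  7 02:20 ovt.png
-rw-r--r-- 1 agent agent 415780 Dec  7 02:18 scene0.png
-rw-r--r-- 1 agent agent 398480 Dec  7 02:18 top0.png
```

View pics/ovs.png

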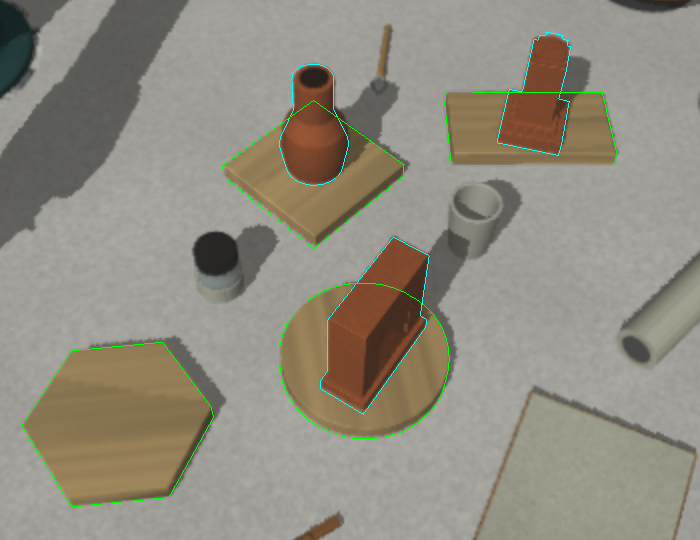

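View pics/ovt.png

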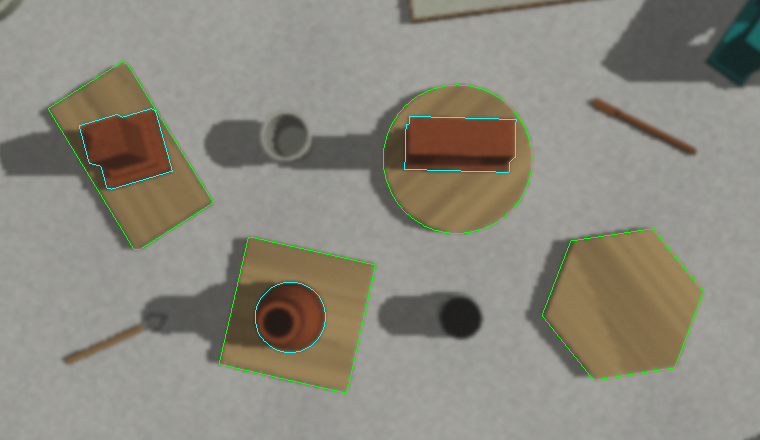

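```bash
cat >> h.py <<'E'
GH=dict(vase=77,obelisk=54,arch=73)  # TCP above foot
def st(tag=""):
    s=robot.observe();print(tag,"t%.1f"%s["t"],np.round(s["tcp_pos"],1),"w%.3f"%s["grip_width"],"F",np.round(s["contact_force"],1))
    return s
def pick(n,x,y,jaw,op=1.0):
    r=down(jaw);z=18+GH[n]
    robot.movep([x,y,z+160],r);grip(op)
    robot.servo_line([x,y,z+50],feed=200);robot.servo_line([x,y,z],feed=80)
    st("at");grip(0.0,40);st("gripped")
    robot.servo_line([x,y,z+20],feed=60);st("lift");robot.servo_line([x,y,z+160],feed=200);st("up")
def place(n,x,y,jaw):
    r=down(jaw);z=18+GH[n]
    robot.servo_line([x,y,z+160],feed=180,rotation=r)
    robot.servo_line([x,y,z+25],feed=180);st("above");robot.servo_line([x,y,z+1],feed=25);st("down")
    robot.servo_line([x,y,z],feed=10);robot.hold(.2);st("set")
    grip(0.8);robot.hold(.2);robot.servo_line([x,y,z+60],feed=100);robot.servo_line([x,y,z+160],feed=250);st("off")
E
python3 - <<'E'
from h import *
s=robot.observe();p=s["tcp_pos"]
for nm,x,y,j0,step in(("vase",461,84,-1.2,.4),("hex",476.6,-246,-1.2,.4),("ob",624,250.8,.31,np.pi/2),("sq",461.4,81,-.195,np.pi/2),("arch",629.8,-76.7,1.565+np.pi/2,np.pi),("obl",619,255.3,.585+np.pi/2,np.pi),("round",620,-78,-1.2,.4)):
    for k in range(-2,3):
        for z in (90,255):
            q=kin.ik([x,y,z],down(j0+k*step))
            if q is not None: print(nm,k,round(j0+k*step,2),z,np.round(q,2))
robot.servo_line([p[0],p[1],320]);st()
E
```

```text
vase -2 -2.0 90 [ 0.15  0.4  -0.47  2.11  0.28  0.69 -2.51]
vase -2 -2.0 255 [ 0.38  0.18 -0.7   1.95  0.13  1.06 -2.37]
vase -1 -1.6 90 [ 0.22  0.42 -0.56  2.1   0.34  0.7  -2.16]
vase -1 -1.6 255 [ 0.42  0.19 -0.74  1.95  0.15  1.06 -1.99]
vase 0 -1.2 90 [ 0.32  0.45 -0.68  2.1   0.43  0.73 -1.84]
vase 0 -1.2 255 [ 0.45  0.2  -0.78  1.95  0.16  1.06 -1.6 ]
vase 1 -0.8 90 [ 0.38  0.48 -0.76  2.1   0.49  0.75 -1.49]
vase 1 -0.8 255 [ 0.49  0.21 -0.82  1.94  0.17  1.06 -1.21]
vase 2 -0.4 90 [ 0.43  0.5  -0.83  2.09  0.54  0.77 -1.13]
vase 2 -0.4 255 [ 0.51  0.21 -0.85  1.94  0.18  1.06 -0.82]
hex -2 -2.0 90 [ 0.43  0.45 -0.02  1.98  0.01  0.72 -1.6 ]
hex -2 -2.0 255 [ 0.48  0.24 -0.08  1.83  0.02  1.07 -1.61]
hex -1 -1.6 90 [ 0.5   0.45 -0.1   1.97  0.07  0.72 -1.25]
hex -1 -1.6 255 [ 0.54  0.24 -0.15  1.83  0.04  1.07 -1.22]
hex 0 -1.2 90 [ 0.56  0.46 -0.18  1.97  0.12  0.73 -0.89]
hex 0 -1.2 255 [ 0.59  0.25 -0.2   1.83  0.06  1.07 -0.84]
hex 1 -0.8 90 [ 0.62  0.46 -0.26  1.96  0.17  0.73 -0.54]
hex 1 -0.8 255 [ 0.65  0.25 -0.28  1.82  0.08  1.08 -0.46]
hex 2 -0.4 90 [ 0.68  0.48 -0
[... 2408 characters left out ...]
23  0.74 -1.11  1.46  0.67  1.35  1.24]
round -2 -2.0 90 [ 0.15  0.57 -0.1   1.75  0.08  0.82 -1.99]
round -2 -2.0 255 [ 0.24  0.4  -0.22  1.61  0.09  1.13 -2.01]
round -1 -1.6 90 [ 0.21  0.58 -0.19  1.75  0.14  0.82 -1.64]
round -1 -1.6 255 [ 0.29  0.41 -0.29  1.61  0.13  1.14 -1.63]
round 0 -1.2 90 [ 0.32  0.6  -0.33  1.74  0.25  0.84 -1.33]
round 0 -1.2 255 [ 0.36  0.43 -0.39  1.6   0.17  1.15 -1.27]
round 1 -0.8 90 [ 0.38  0.62 -0.43  1.74  0.32  0.86 -0.99]
round 1 -0.8 255 [ 0.41  0.44 -0.46  1.6   0.21  1.15 -0.89]
round 2 -0.4 90 [ 0.44  0.64 -0.5   1.73  0.38  0.87 -0.63]
round 2 -0.4 255 [ 0.46  0.45 -0.53  1.6   0.24  1.16 -0.52]
 t3.8 [ 229.8 -607.4  318.9] w1.000 F [0.3 0.7 0.1]
```

The look-alikes, by scene pixel:
- **Arch:** the terracotta one is at (340,250). The turquoise one at (298,450) is a look-alike to leave alone.
- **Vase:** the bottle is at (308,152). The terracotta pots on orange plates at (480,48) and (25,440) are not it.
- **Obelisk:** only the one at (420,138).

The overlay crops confirm my choices: the model outlines hug the terracotta arch on the round board, the bottle on the square board and the obelisk on the oblong board. I'll start with the vase.

```bash
python3 - <<'E'
from h import *
pick("vase",461,84,-0.8)
cv2.imwrite("pics/v1.png",viewer.read_camera("scene")[:,:,::-1])
if robot.observe()["grip_width"]>.3:
    place("vase",476.6,-246,-0.8)
    cv2.imwrite("pics/v2.png",viewer.read_camera("scene")[:,:,::-1])
E
```

```text
at t8.0 [461.1  84.3  95. ] w0.998 F [0.1 0.4 0.4]
gripped t8.9 [460.9  84.1  95. ] w0.406 F [ 0.1 -0.   1.2]
lift t9.4 [461.2  83.8 115.3] w0.408 F [ 0.6  0.4 -2.9]
up t10.2 [460.1  83.6 253.9] w0.409 F [-0.4  0.3 -3.9]
above t13.2 [ 477.5 -246.1  121. ] w0.411 F [-0.4 -0.1 -3. ]
down t14.3 [ 476.7 -246.    96.1] w0.413 F [-1.  -0.8 -4.2]
set t14.7 [ 476.6 -246.    95.1] w0.407 F [ 0.5 -0.6 -3.4]
off t16.9 [ 476.2 -246.   254.5] w0.796 F [-0.5 -0.7 -0.2]
```

View pics/v2.png

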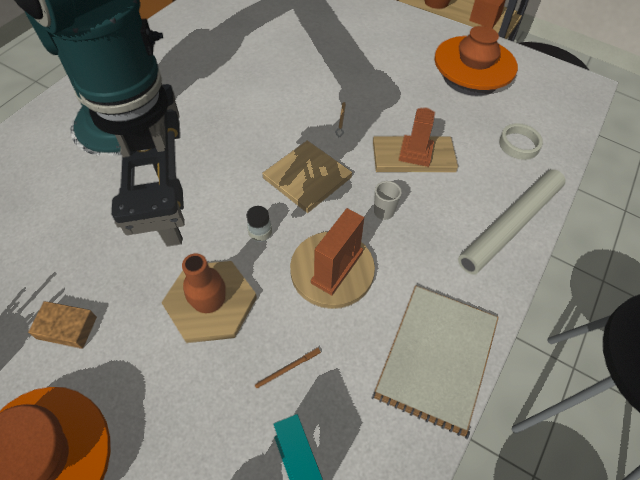

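The vase stands upright on the hex board, at about (205,285). Next, the obelisk.

```bash
python3 - <<'E'
from h import *
pick("obelisk",624,250.8,.31)
if robot.observe()["grip_width"]>.3:
    for c in("scene","top"):
        viewer.read_camera(c)
        try:
            v,f,_=fit("square_board",461.5,81,0,(c,),(-.2,));print(c,np.round(v,2),round(f,3))
        except Exception as e: print(c,e)
    place("obelisk",461.5,81,-.195)
    cv2.imwrite("pics/o2.png",viewer.read_camera("scene")[:,:,::-1])
E
```

```text
at t20.8 [624.1 251.1  72.1] w1.002 F [ 0.   0.7 -0.3]
gripped t21.6 [623.8 250.7  72. ] w0.388 F [-1.2 -0.9  0.8]
lift t22.1 [624.2 250.7  92.3] w0.392 F [-0.  -0.3 -4.2]
up t23.0 [623.4 250.1 230.5] w0.391 F [-0.5  0.5 -4.4]
scene [ 4.6168e+02  8.3350e+01 -2.0000e-01] 0.025
top [ 4.6213e+02  7.9870e+01 -2.0000e-01] 0.064
above t25.5 [462.3  81.6  97.7] w0.390 F [ 0.6 -0.3 -3.4]
down t26.6 [461.6  81.1  73.1] w0.391 F [ 0.2 -0.3 -4.6]
set t27.1 [461.5  81.   72. ] w0.386 F [-0.2  0.3 -4.6]
off t29.3 [461.2  80.6 231.7] w0.799 F [-0.  -0.4 -1.2]
```

View pics/o2.png

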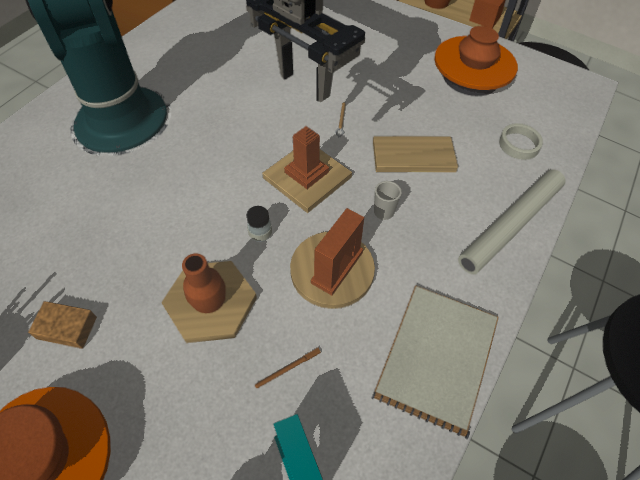

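The obelisk is on the square board at about (306,165), turned square to it. Now the arch to the oblong board, then the vase to the round board.

```bash
python3 - <<'E'
from h import *
pick("arch",629.8,-76.7,-.006)
if robot.observe()["grip_width"]>.3:
    cv2.imwrite("pics/a1.png",viewer.read_camera("scene")[:,:,::-1])
    place("arch",619,255.3,.585-np.pi/2)
    cv2.imwrite("pics/a2.png",viewer.read_camera("scene")[:,:,::-1])
E
```

```text
at t32.2 [630.  -76.5  91.1] w1.000 F [-0.5  0.4 -0. ]
gripped t33.1 [629.7 -76.7  90.9] w0.366 F [ 0.3 -0.   0.8]
lift t33.6 [629.9 -76.8 111.4] w0.370 F [ 0.5  0.8 -3.3]
up t34.5 [628.9 -77.  249.5] w0.366 F [ 0.3  0.  -4.6]
above t37.4 [619.9 255.9 117.4] w0.368 F [ 0.3  0.  -3.5]
down t38.5 [619.1 255.4  92.2] w0.367 F [-0.1  0.1 -3.8]
set t39.0 [619.  255.3  91. ] w0.371 F [-0.1 -0.3 -4.1]
off t41.2 [618.8 255.  250.6] w0.801 F [-0.5  0.9 -0. ]
```

View pics/a2.png

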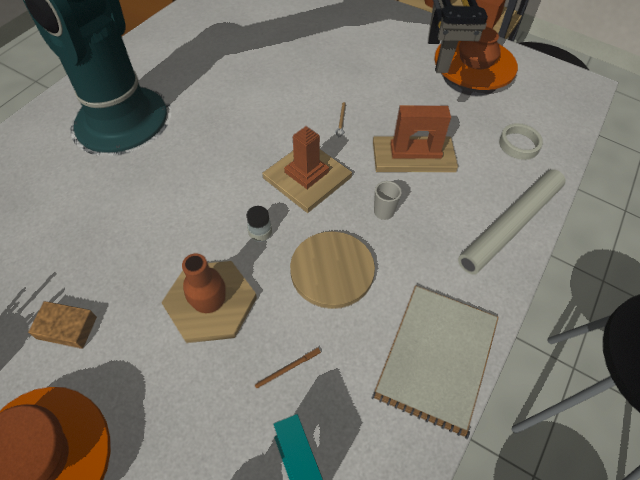

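The arch is on the oblong board at about (420,132), parallel to its edges. The vase is next, then a check of every pose with the arm out of the way.

```bash
python3 - <<'E'
from h import *
pick("vase",476.6,-246,-.8)
if robot.observe()["grip_width"]>.3:
    place("vase",620,-77.8,-.8)
    robot.servo_line([480,-420,330],feed=250);st("clear")
    ov={c:cv2.resize(viewer.read_camera(c)[:,:,::-1],None,fx=2,fy=2) for c in("scene","top")}
    for n,(x,y,z,a) in dict(vase=(620,-78,18,0),obelisk=(461.5,81,18,-.195),arch=(619,255,18,.585),round_board=(620,-78,0,0),square_board=(461.5,81,0,-.195),oblong_board=(619,255,0,.585)).items():
        for c in("scene","top"):
            try: v,f,_=fit(n,x,y,z,(c,),(a,))
            except Exception as e: print(n,c,e);continue
            print(n,c,np.round(v,2),round(f,3))
    cv2.imwrite("pics/fs.png",ov["scene"][120:720,200:1000]);cv2.imwrite("pics/ft.png",ov["top"][200:800,200:1000])
E
```

```text
at t45.0 [ 476.9 -245.9   95. ] w1.005 F [ 0.4 -0.4  0.6]
gripped t45.9 [ 476.6 -246.    95. ] w0.410 F [ 0.4 -0.1 -0.9]
lift t46.4 [ 476.7 -246.2  115.4] w0.407 F [-0.3  0.1 -3.3]
up t47.2 [ 475.6 -245.8  253.7] w0.404 F [-0.7 -0.7 -3. ]
above t49.5 [621.  -77.8 121.2] w0.412 F [ 0.3 -0.1 -2.6]
down t50.6 [620.1 -77.7  96.2] w0.408 F [ 0.3 -0.1 -3.6]
set t51.1 [620.  -77.8  95.1] w0.408 F [-0.2  0.  -2.5]
off t53.3 [619.6 -77.9 254.6] w0.798 F [-0.7  0.6  0. ]
clear t54.9 [ 480.8 -418.4  329.9] w0.799 F [ 0.4  0.3 -0.4]
vase scene [ 6.1985e+02 -7.5570e+01  2.0000e-02] 0.061
vase top [ 6.2106e+02 -7.9750e+01  2.3000e-01] 0.042
obelisk scene [ 4.6096e+02  8.1530e+01 -1.7000e-01] 0.058
obelisk top [ 4.6167e+02  7.8750e+01 -2.0000e-01] 0.137
arch scene [6.2044e+02 2.5610e+02 5.9000e-01] 0.077
arch top [6.2097e+02 2.5405e+02 6.0000e-01] 0.068
round_board scene [ 6.2034e+02 -7.6490e+01  7.0000e-02] 0.037
round_board top [ 6.210e+02 -7.872e+01  2.100e-01] 0.017
square_board scene [ 4.612e+02  8.198e+01 -1.900e-01] 0.07
square_board top [ 4.6169e+02  8.0520e+01 -1.9000e-01] 0.03
oblong_board scene [6.1851e+02 2.5790e+02 5.7000e-01] 0.051
oblong_board top [6.1837e+02 2.5270e+02 5.7000e-01] 0.195
```

View pics/fs.png

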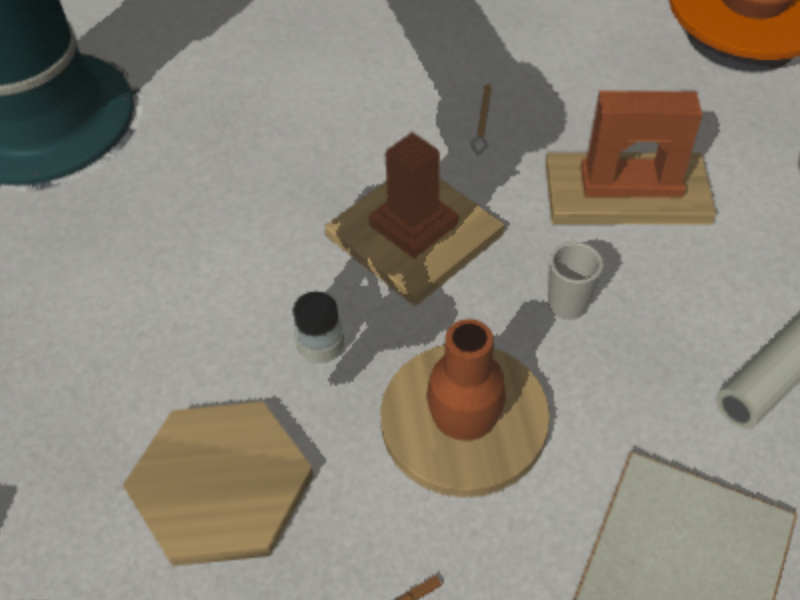

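View pics/ft.png

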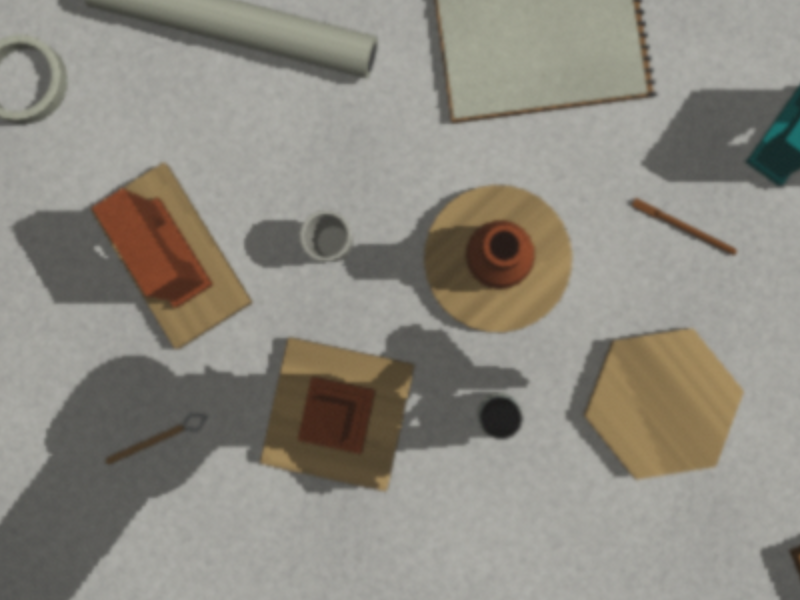

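All three forms are centred to within about 3 mm and square to their boards, and the jar and cup stand where they were. I'm handing in.

```bash
python3 - <<'E'
from cell import robot
robot.job_done()
E
```

```text
the job is handed in; nothing more can be done
```

I moved all three forms to their own boards and handed the job in. The robot clock read about 55 s, well inside the 115 s limit. I parked the vase on the six-sided board, moved the obelisk to the square board and the arch to the oblong board, then brought the vase to the round board.

Last checks:
- **Vase and obelisk:** within about 2 mm of their board centres, and the obelisk within about 0.02 rad of square.
- **Arch:** within about 3 mm and 0.03 rad of square. The top-camera fit of the oblong board was poor at the end because the arch hid part of it. I relied on the scene camera and the earlier fit, when the obelisk stood there instead.
- **Camera disagreement:** the two cameras differ by 2 to 4 mm in y, which is well under the 15 mm tolerance.
- **Jar, cup and turquoise arch:** I didn't touch them; in the last pictures they look unmoved, but I judged that by eye only.
- **Robot:** it was clear of everything at hand-in, and no call failed. No verdict was reported.

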